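# Stand the pond markers heavy end down on the drip ledge

## Robot

A 6-joint arm with a two-finger parallel gripper is mounted at the origin on the work surface. World frame = base frame: x ahead of the robot, y to its left, z up, the work surface at z = 0. Lengths are in m, angles in rad, forces in N, time in s.
With the tool pointing down it reaches from about 0.35 to 0.775 m from the base axis. Payload 7.3 kg.
Tool frame: the origin (TCP) lies between the finger pads; the fingertips stand 22 mm ahead of it and the grasp point (between the pads) lies 3 mm ahead of it; y points along the fingers, z is the direction in which the jaws open and shut, and the axes are right-handed (so a half turn about y gives the same grasp; the last joint's range is limited). The gripper opens to 92 mm and grips with 3 to 60 N. Pads are 19 mm wide; open, the fingers measure 130 mm over their backs; the gripper's body (75 mm by 190 mm) begins 47 mm behind the grasp point.
Start: joints at [0.974, 0.342, 1.524, -0, 1.275, -0.146], TCP at [0.229, 0.473, 0.223] pointing down, gripper open.
Joint ranges: [-2.53, 2.53], [-0.77, 2.02], [0.04, 2.7], [-1, 4.14], [0.28, 2.66], [-3.11, 3.11]. Speed limits (rad/s): [2.57, 2.57, 3.14, 3.14, 3.14, 3.14].

## Interface

Orientations are given as a unit quaternion [x, y, z, w].
In Python, from station import * gives the robot as it stands. Calls block until the motion is done:
- move_pose(position, orientation): joint-space move of the TCP to a pose.
- move_linear(position, ori=None, max_speed=0.15): straight line of the TCP; ori=None keeps the orientation; max_speed is the mean speed in m/s.
- set_joints(angles): joint-space move.
- gripper_to(opening, effort=None): finger opening in m; effort is the grip in N (None keeps the last); returns when the fingers have stopped.
- dwell(seconds).
- inverse_kinematics(position, orientation): joint angles nearest the present ones, or None.
- state(): the state.
- capture(name): name is "side" or "top" or "wrist"; returns a dict with "color" (420x560x3 uint8, red, green, blue), "fx", "fy", "cx", "cy" (pixels), "k1" (the pictures are not rectified: a ray, as slopes to the right and down, at radius r is drawn at 1 + k1 r^2 times it, then the intrinsics apply), "R" (3x3) and "t" (3): a world point X has camera coordinates R X + t; the wrist camera has in their place "hand_eye" (4x4, takes a point from camera to tool coordinates, whose origin is the TCP and whose axes are the tool frame's). Camera axes: x right, y down, z forward; pixel columns grow to the right and rows downward; lengths in m; the calibration is good to about 2 mm. A picture is of the moment at which its call begins: read the wrist's pose just before it. There is no depth.
A pose or a line that the arm cannot do raises MotionError and nothing moves.
- hand_in(): hands the job in, once; it reports no verdict.
The state is a dict: "time": time; "joints": joint angles; "joint_vel": joint speeds; "tau": joint torques, N m; "eef_pos": TCP position; "eef_rot": TCP orientation; "force": force on the tool from outside, world axes, zero at the start; "torque": the same for the moment, N m; "width": finger opening in m.
Only numpy, scipy, OpenCV 4.12 (cv2) and the standard library are available. Lean on these libraries where they do the work, as an engineer would, in place of code of your own. Each camera call takes 0.05 s, during which the arm holds its last target. There are 200 camera calls.

## Task

Stand both pond marker floats, the yellow one and the blue one, on the sloping drip ledge with the heavy (ballasted) end down: the two ends look alike, so lift each by its middle to feel which end is heavy. Leave them standing squarely on the board by themselves, a hand's width apart, not leaning on anything, and leave the other things on the table where they are.

Things in the scene. Friction and masses are not known exactly. Their poses are not given: they have to be found in the camera images.
- yellow_mid (a point): centre of the yellow marker float: a square plastic bar 36 x 36 mm, 96 mm long, with a black round rubber foot (about 29 mm across, 12 mm long) on each end, 120 mm in all; white band round its middle. Its x axis runs along its length; the ends look alike. It starts lying flat on the table (centre 18 mm up), its length turned 0.45 to 1.15 rad (towards the left) from straight ahead of the robot
- blue_mid (a point): centre of the blue marker float: the same as the yellow one but for its colour, also lying flat on the table at the start, x axis along its length
- ledge_board: green-topped board of the drip ledge, 150 mm (its x) by 300 mm (its y), fixed on posts. Origin: centre of its top, 36 mm above the table; z: square out of the top. It slopes down 14 degrees (0.244 rad) along its +x, away from the robot: near edge 54 mm high. A float on its light end topples here, on its heavy end it stands. Lip 4 mm high along the low edge; feet do not slip
- clamp: orange plastic clamp lying on the table, about 155 x 80 x 20 mm; bystander
- gauge: steel pinking gauge, 150 x 25 x 4 mm with a black slide, lying on the table; bystander
- tealight: white round ceramic tea light holder, 72 mm across, 45 mm high; bystander
- roof: the birdhouse's wooden gable roof, about 190 x 190 x 85 mm high, standing on its eaves on the table; bystander
- yellow: the yellow float as a whole; origin: middle of the long side it starts on, 18 mm from its centre. About 285 g, of which 220 g is a plug hidden in ONE end, so it balances about 26 mm from the middle; which end varies from start to start and does not follow the sign of x. Standing, it bears about 22 degrees of lean on the heavy end, only 9 on the light end
- blue: the blue float as a whole: as the yellow one, with its own hidden heavy end, to be found separately
Not all that is in view belongs to the job. Of the things that look like the yellow, the largest one is meant.

How it is judged:
At the end, for the whole second after the job is handed in: Each float stands on one foot on the ledge board, its length within 0.12 rad of square to the board, its centre 50 to 68 mm out from the board's top face and over the board (within 70 mm of its centre in x, 145 mm in y), the floats' centres more than 80 mm apart, both released and at rest (angle between the x axis of each of yellow_mid, blue_mid and the z axis of ledge_board, either way round below 0.12 rad and x of yellow_mid in the frame of ledge_board between -0.07 and 0.07 m and y of yellow_mid in the frame of ledge_board between -0.145 and 0.145 m and z of yellow_mid in the frame of ledge_board between 0.05 and 0.068 m and linear speed of each of yellow, blue below 0.02 m/s and angular speed of each of yellow, blue below 0.2 rad/s and contact force between the fingers and yellow below 0.1 N and x of blue_mid in the frame of ledge_board between -0.07 and 0.07 m and y of blue_mid in the frame of ledge_board between -0.145 and 0.145 m and z of blue_mid in the frame of ledge_board between 0.05 and 0.068 m and contact force between the fingers and blue below 0.1 N and distance between yellow_mid and blue_mid above 0.08 m); the robot touches nothing.
It fails at once if the clamp is shifted more than 30 mm or tipped (distance of clamp from where it was at the start of the episode above 0.03 m or angle between clamp's own z axis and vertical above 0.3 rad).
It fails at once if the gauge is shifted more than 30 mm or tipped (distance of gauge from where it was at the start of the episode above 0.03 m or angle between gauge's own z axis and vertical above 0.3 rad).
It fails at once if the tea light holder is shifted more than 30 mm or tipped (distance of tealight from where it was at the start of the episode above 0.03 m or angle between tealight's own z axis and vertical above 0.3 rad).
It fails at once if the roof is shifted more than 30 mm or tipped (distance of roof from where it was at the start of the episode above 0.03 m or angle between roof's own z axis and vertical above 0.3 rad).
It also fails if it takes over 72 s, if anything falls off the work surface, if the arm or the gripper's body presses on something with over 40 N, if the wrist force passes 120 N, or if a joint passes its speed limit or range.

## Working session

There is one attempt and no reset: what is moved stays moved. The work goes in short steps, each a Python script; the robot and the scene stay as the last script left them, time stands still between calls to the robot, and variables do not carry over. Pictures are saved under pics/ and viewed, about 8 in all and at most 12, crops included, and the job is handed in when it is done.

```bash
mkdir -p pics; ls
python3 - <<'E'
from station import *
import cv2,pickle
d={}
for n in ("side","top"):
    c=capture(n); d[n]=c; cv2.imwrite(f"pics/{n}0.png",cv2.resize(c["color"][:,:,::-1],(800,600),interpolation=cv2.INTER_CUBIC))
    print(n,{k:v for k,v in c.items() if k!="color"})
s=state(); print({k:s[k] for k in("time","eef_pos","eef_rot","force","torque","width")})
pickle.dump(d,open("c0.pkl","wb"))
E
```

```text
pics
side {'fx': 386.6769914366955, 'fy': 386.6769914366955, 'cx': 277.42304794130354, 'cy': 206.42226908208548, 'k1': 0.0361274893286654, 'R': array([[ 0.83122387, -0.55593632, -0.00129904],
       [-0.4283099 , -0.63890645, -0.63902205],
       [ 0.3544256 ,  0.53172677, -0.76918732]]), 't': array([-0.57716442,  0.1571312 ,  0.95872427])}
top {'fx': 534.2507112895967, 'fy': 534.2507112895967, 'cx': 278.08561875095717, 'cy': 216.64223175768888, 'k1': 0.026282805537920055, 'R': array([[ 2.13611263e-02, -9.99761498e-01,  4.54426463e-03],
       [-9.83529588e-01, -2.18298568e-02, -1.79424097e-01],
       [ 1.79480505e-01, -6.36717909e-04, -9.83761324e-01]]), 't': array([-0.2258873 ,  0.56937886,  1.40688503])}
{'time': 0.1, 'eef_pos': array([0.22852076, 0.47227017, 0.22222499]), 'eef_rot': array([ 0.68966183, -0.15820793,  0.15786961, -0.68877717]), 'force': array([-0.32181419, -0.29590533, -0.3525581 ]), 'torque': array([-0.01290094, -0.04289388, -0.04004451]), 'width': 0.09172437319295144}
```

View pics/top0.png

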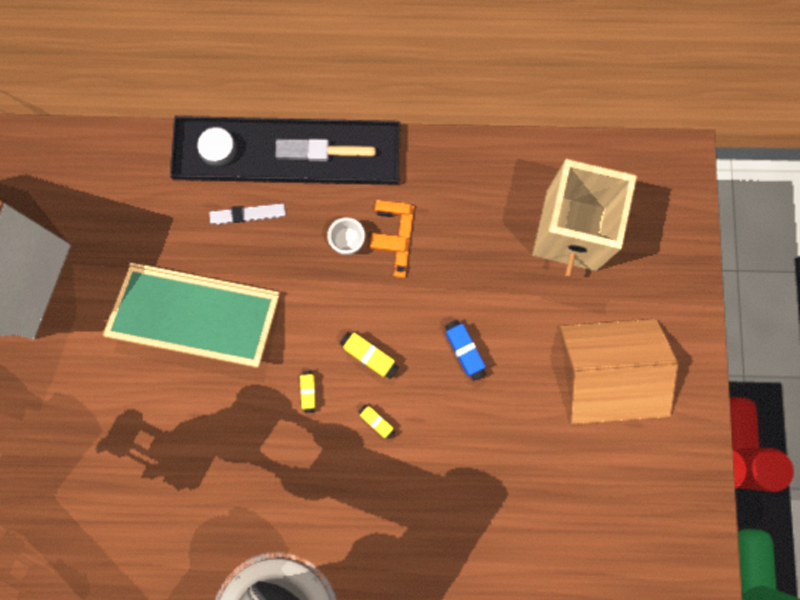

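View pics/side0.png

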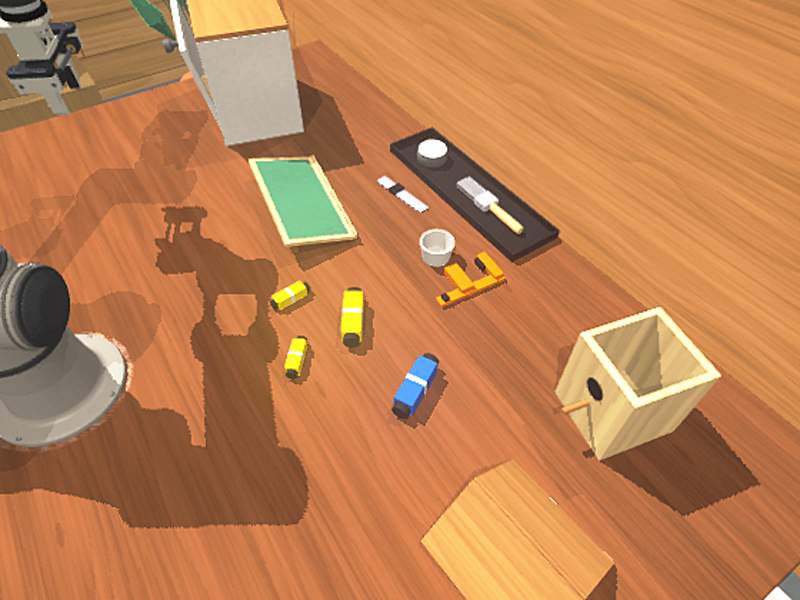

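Candidates in the top view (800x600): yellow bars at (369,355), (308,391) and (377,421). The first is clearly the largest, so it fits the description. The blue float is at (465,350) and the green ledge at (192,315). Next I fit their poses and make a confirming crop.

```bash
cat > h.py <<'E'
import numpy as np,cv2
from scipy.optimize import minimize
from scipy.spatial.transform import Rotation as Ro
def proj(c,X):
    p=X@c["R"].T+c["t"]; s=p[:,:2]/p[:,2:]; s=s*(1+c["k1"]*(s**2).sum(1,keepdims=True))
    return s*[c["fx"],c["fy"]]+[c["cx"],c["cy"]]
def mask(c,lo,hi):
    h=cv2.cvtColor(c["color"],cv2.COLOR_RGB2HSV); m=cv2.inRange(h,lo,hi)
    m=cv2.morphologyEx(m,cv2.MORPH_CLOSE,np.ones((9,9),np.uint8))
    n,l,st,ce=cv2.connectedComponentsWithStats(m); i=1+np.argmax(st[1:,4])
    return (l==i).astype(np.uint8),ce[i],st[i]
RG={"yellow":((22,120,100),(36,255,255)),"blue":((100,120,60),(125,255,255)),"green":((60,60,40),(90,255,200))}
def silh(c,X):
    m=np.zeros((420*4,560*4),np.uint8); h=cv2.convexHull(((proj(c,X)+.5)*4).astype(np.float32))
    cv2.fillConvexPoly(m,h.astype(np.int32),1); return cv2.resize(m.astype(np.float32),(560,420),interpolation=cv2.INTER_AREA)
def fit(cams,col,model,p0,step):
    ms=[(c,mask(c,*RG[col])[0]) for c in cams]
    def cost(p):
        X=model(p); return sum(np.abs(silh(c,X)-m).sum()/m.sum() for c,m in ms)
    S=np.vstack([p0]+[np.array(p0)+np.eye(len(p0))[i]*step[i] for i in range(len(p0))])
    r=minimize(cost,p0,method="Nelder-Mead",options=dict(initial_simplex=S,maxiter=400,xatol=1e-4,fatol=1e-4)); return r.x,r.fun
G=np.array([[a,b,d] for a in(-.5,.5) for b in(-.5,.5) for d in(-.5,.5)])
def bar(p): # x,y,yaw
    return (G*[.096,.036,.036])@Ro.from_euler("z",p[2]).as_matrix().T+[p[0],p[1],.018]
def boardR(yaw): return Ro.from_euler("ZY",[yaw,.244]).as_matrix()
def board(p): # x,y,yaw,w,l
    return (G*[p[3],p[4],0])@boardR(p[2]).T+[p[0],p[1],.036]
def back(c,uv,z):
    f=lambda q: ((proj(c,np.array([[q[0],q[1],z]]))[0]-uv)**2).sum()
    return minimize(f,[.5,0],method="Nelder-Mead").x
E
python3 - <<'E'
from h import *
import pickle
d=pickle.load(open("c0.pkl","rb")); T,S=d["top"],d["side"]
vis=T["color"][:,:,::-1].copy()
for col in("yellow","blue","green"):
    m,ce,st=mask(T,*RG[col]); x=back(T,ce,.03)
    for cams,n in(([T],"top"),([S],"side"),([T,S],"both")):
        if col=="green": r=fit(cams,col,board,[*x,-.2,.14,.29],[.01,.01,.1,.01,.01]); X=board(r[0])
        else: 
            r=min((fit(cams,col,bar,[*x,y],[.01,.01,.15]) for y in(.5,1.0)),key=lambda r:r[1]); X=bar(r[0])
        print(col,n,np.round(r[0],4),round(r[1],3))
    h=cv2.convexHull(proj(T,X).astype(np.float32)).astype(int); cv2.polylines(vis,[h],1,(255,0,255),1)
cv2.imwrite("pics/crop1.png",cv2.resize(vis[170:320,60:360],(800,400),interpolation=cv2.INTER_CUBIC))
E
```

```text
yellow top [ 0.4917 -0.159   0.9682] 0.072
yellow side [1.9686 0.7575 0.3812] 1.0
yellow both [ 0.4919 -0.1588  0.9822] 2.092
blue top [ 0.5048 -0.3462  0.4609] 0.104
blue side [ 0.5031 -0.3446  0.5219] 0.24
blue both [ 0.5043 -0.3456  0.4805] 0.364
green top [ 0.5581  0.1825 -0.18    0.1254  0.2751] 0.022
green side [ 0.5712  0.2729  1.3553 -0.1573  0.1111] 0.182
green both [ 0.5712  0.2633  1.4439 -0.1235  0.1131] 0.901
```

View pics/crop1.png

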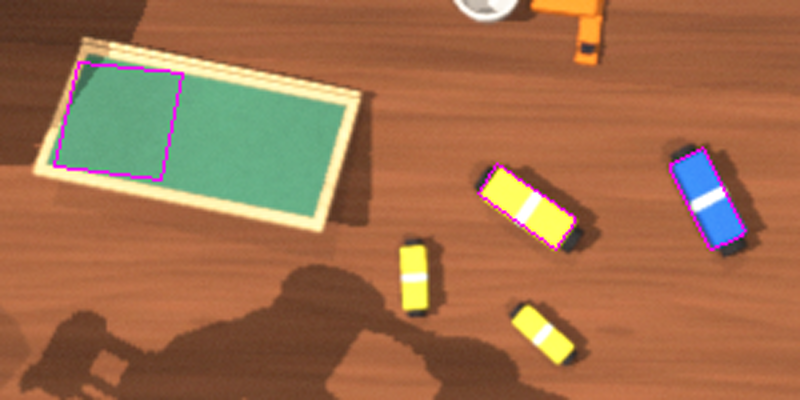

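The crop confirms the large yellow float at crop pixel (528,208) with a tight outline fit, and blue at (708,200). The side-camera masks failed because wood and other green got into them. I use the top fits, including the board's (error 0.022, 125x275 mm green inside the 150x300 mm frame). Next is the IK check for pick and place.

```bash
cat > r.py <<'E'
from h import *
from station import *
B=np.array([.5581,.1825,.036]); BR=boardR(-.18)
FL={"yellow":(.4917,-.159,.968),"blue":(.5046,-.346,.47)}
def q(x,y): return Ro.from_matrix(np.column_stack([x,y,np.cross(x,y)])).as_quat()
def pick(f,h,flip=1):
    x,y,a=FL[f]; X=flip*np.array([np.cos(a),np.sin(a),0]); return np.array([x,y,h+.003]),q(X,np.array([0,0,-1.]))
def place(by,xs,psi,h,bx=0.,dip=0.):
    """xs: sign so that tool x = xs*board normal; psi: tool heading turned about the normal; h: grasp point above board"""
    Y=BR@np.array([np.cos(psi),np.sin(psi),0]); n=BR[:,2]
    return B+BR@np.array([bx,by,h])-.003*Y, q(xs*n,Y)
E
python3 - <<'E'
from r import *
np.set_printoptions(precision=2,suppress=True)
for f in FL:
    for fl in(1,-1): print(f,fl,inverse_kinematics(*pick(f,.023,fl)))
for by in(.07,-.07):
  for xs in(1,-1):
    for psi in(-.3,0,.3,.6,.9):
      a=inverse_kinematics(*place(by,xs,psi,.06)); b=inverse_kinematics(*place(by,xs,psi,.14))
      print(by,xs,psi,a,None if b is None else "ok")
E
```

```text
yellow 1 [-0.46  0.57  1.78 -0.    0.79 -3.  ]
yellow -1 [-0.46  0.57  1.78 -0.    0.79  0.14]
blue 1 [-0.73  0.7   1.5  -0.    0.94 -2.77]
blue -1 [-0.73  0.7   1.5  -0.    0.94  0.37]
0.07 1 -0.3 None None
0.07 1 0 [0.65 0.86 2.11 4.01 1.21 1.43] ok
0.07 1 0.3 [0.43 0.87 2.29 3.44 1.36 1.65] ok
0.07 1 0.6 [0.13 0.92 2.35 2.84 1.49 1.67] ok
0.07 1 0.9 [-0.13  0.95  2.26  2.29  1.46  1.71] ok
0.07 -1 -0.3 None None
0.07 -1 0 [ 0.65  0.86  2.11  4.01  1.21 -1.71] ok
0.07 -1 0.3 [ 0.43  0.87  2.29  3.44  1.36 -1.49] ok
0.07 -1 0.6 [ 0.13  0.92  2.35  2.84  1.49 -1.47] ok
0.07 -1 0.9 [-0.13  0.95  2.26  2.29  1.46 -1.43] ok
-0.07 1 -0.3 None None
-0.07 1 0 [0.33 0.89 2.4  3.64 1.46 1.65] ok
-0.07 1 0.3 [-0.02  0.97  2.52  2.99  1.68  1.59] ok
-0.07 1 0.6 [-0.37  0.97  2.47  2.36  1.58  1.49] ok
-0.07 1 0.9 [-0.54  0.95  2.29  1.88  1.45  1.67] ok
-0.07 -1 -0.3 None None
-0.07 -1 0 [ 0.33  0.89  2.4   3.64  1.46 -1.5 ] ok
-0.07 -1 0.3 [-0.02  0.97  2.52  2.99  1.68 -1.55] ok
-0.07 -1 0.6 [-0.37  0.97  2.47  2.36  1.58 -1.65] ok
-0.07 -1 0.9 [-0.54  0.95  2.29  1.88  1.45 -1.47] ok
```

```bash
cat >> r.py <<'E'
def ft(n=10):
    a=[]
    for _ in range(n): s=state(); a.append(np.r_[s["force"],s["torque"]]); dwell(.03)
    return np.mean(a,0),np.std(a,0)
def grab(f):
    p,o=pick(f,.10,-1); up=p+[0,0,.12]
    move_pose(up,o); gripper_to(.07,40); move_linear(p,max_speed=.25); dwell(.2); b,_=ft()
    lo=pick(f,.0235,-1)[0]; move_linear(lo,max_speed=.12); gripper_to(.02,40); w=state()["width"]
    move_linear(p,max_speed=.12); dwell(.3); a,sd=ft()
    e=np.array([*np.array([np.cos(FL[f][2]),np.sin(FL[f][2])]),0]); d=a-b
    t=d[3:]@np.cross(e,[0,0,-1])   # + : heavy end along +e
    print(f,"width",w,"dF",d[:3].round(2),"dT",d[3:].round(3),"proj",t.round(4),"sd",sd[3:].round(3),"time",state()["time"])
    return t
E
python3 - <<'E'
from r import *
grab("yellow")
c=capture("side"); cv2.imwrite("pics/s1.png",cv2.resize(c["color"][150:290,130:350][:,:,::-1],None,fx=3,fy=3))
E
```

```text
yellow width 0.03555791921485144 dF [ 0.57  0.05 -2.87] dT [ 0.067 -0.044  0.002] proj -0.0804 sd [0.025 0.032 0.033] time 7.15
```

View pics/s1.png

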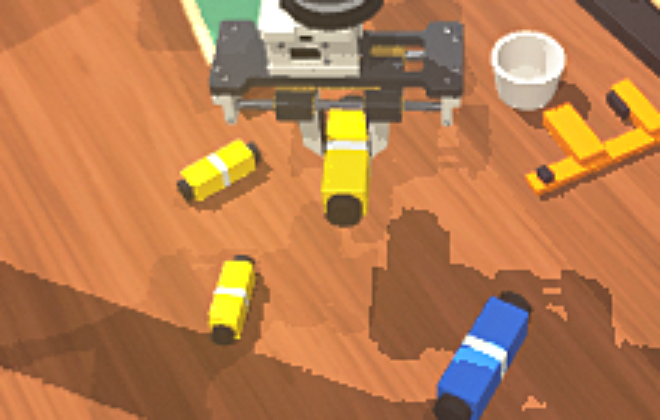

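Yellow's moment projection is -0.080 N m against an expected ±0.073, with a load of 2.87 N, so its heavy end is on the -axis side. I lift, turn it heavy end down and check its tilt above the ledge.

```bash
cat >> r.py <<'E'
PSI=.5
def over(f,by,s,h=.14):
    p=np.array(state()["eef_pos"]); move_linear([p[0],p[1],.30],max_speed=.3)
    P,o=place(by,s,PSI,h); move_pose(P,o); dwell(.2)
E
python3 - <<'E'
from r import *
over("yellow",.07,-1)
s=state(); print(s["time"],s["width"],s["eef_pos"],place(.07,-1,PSI,.14)[0])
a=[cv2.resize(capture(n)["color"][u:u+150,v:v+200][:,:,::-1],(400,300),interpolation=cv2.INTER_CUBIC) for n,u,v in(("side",50,120),("top",150,60))]
import pickle; pickle.dump([capture("side"),capture("top")],open("c1.pkl","wb"))
cv2.imwrite("pics/s2.png",np.hstack(a))
E
```

```text
10.75 0.0352611287473561 [0.60133183 0.24426704 0.17274054] [0.6011367  0.24435625 0.17248915]
```

View pics/s2.png

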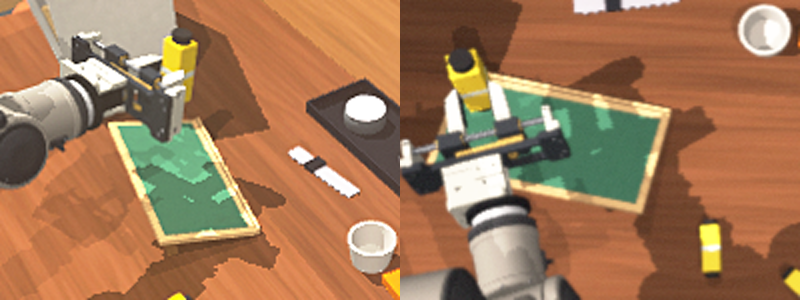

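The float is upright over the left part of the board, which is clear around it. I descend with contact detection and release.

```bash
cat >> r.py <<'E'
def setdown(by,s):
    n=BR[:,2]; move_linear(place(by,s,PSI,.070)[0],max_speed=.12); dwell(.2)
    b=ft(6)[0][:3]@n; h=.070; df=0
    while h>.054 and df<3:
        h-=.001; move_linear(place(by,s,PSI,h)[0],max_speed=.05); df=ft(3)[0][:3]@n-b
    print("contact h",h,"df",df.round(2)); 
    if h<=.054: print("NO CONTACT"); return
    w=state()["width"]; gripper_to(w+.012); dwell(.3); gripper_to(.085); print("time",state()["time"])
def back_off(by,s):
    P,o=place(by,s,PSI,.06); Y=Ro.from_quat(o).as_matrix()[:,1]; p=np.array(state()["eef_pos"])
    move_linear(p-.08*Y,max_speed=.15); move_linear(p-.08*Y+[0,0,.18],max_speed=.3)
E
python3 - <<'E'
from r import *
setdown(.07,-1)
a=[cv2.resize(capture(n)["color"][u:u+150,v:v+200][:,:,::-1],(400,300),interpolation=cv2.INTER_CUBIC) for n,u,v in(("side",70,120),("top",150,60))]
cv2.imwrite("pics/s3.png",np.hstack(a))
E
```

```text
contact h 0.062 df 5.87
time 16.4417
```

View pics/s3.png

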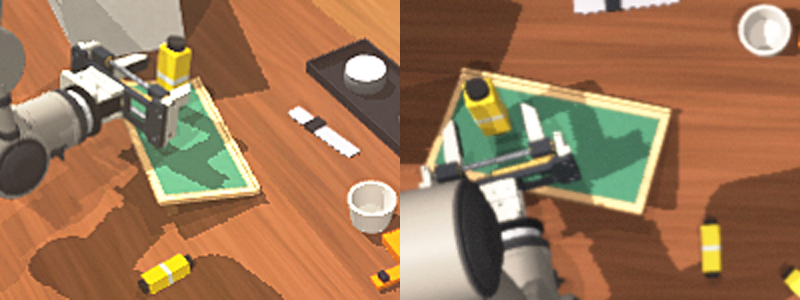

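Yellow stands free between the open fingers. I back off and fetch blue.

Run:
```python
from r import *
back_off(.07,-1)
t=grab("blue"); s=1 if t>0 else -1
if abs(t)>.045:
    over("blue",-.07,s)
    print(state()["time"],state()["width"])
    c=[capture(n) for n in("side","top")]
    a=[cv2.resize(k["color"][u:u+150,v:v+200][:,:,::-1],(400,300),interpolation=cv2.INTER_CUBIC) for k,u,v in zip(c,(70,150),(120,60))]
    cv2.imwrite("pics/s4.png",np.hstack(a))
```

```text
blue width 0.03555557764469076 dF [-0.21 -0.36 -3.1 ] dT [-0.026  0.061 -0.004] proj 0.0664 sd [0.02  0.028 0.029] time 25.1917
28.375 0.03512213756658457
```

View pics/s4.png

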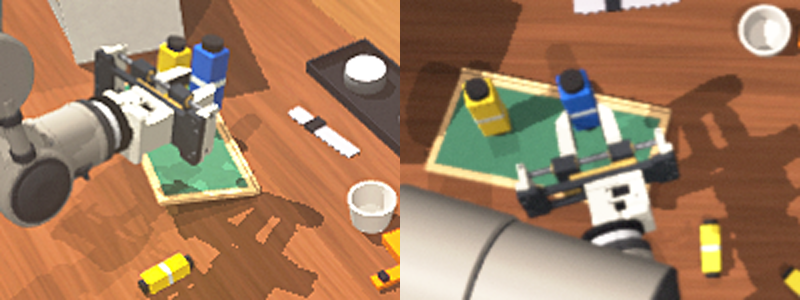

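Blue's moment is +0.066 N m, so its heavy end is on the +axis side and now points down. Yellow is still standing, and I lower blue now.

Run:
```python
from r import *
setdown(-.07,1)
back_off(-.07,1); dwell(.3)
c=[capture(n) for n in("side","top")]
import pickle; pickle.dump(c,open("c2.pkl","wb"))
a=[cv2.resize(k["color"][u:u+150,v:v+200][:,:,::-1],(400,300),interpolation=cv2.INTER_CUBIC) for k,u,v in zip(c,(70,150),(120,60))]
cv2.imwrite("pics/s5.png",np.hstack(a)); print(state()["time"])
# pose fit: base point in board frame fixed on the face, tilt free
for col,by in(("yellow",.07),("blue",-.07)):
    def mod(p):
        R=BR@Ro.from_euler("ZXY",[p[4],p[2],p[3]]).as_matrix()
        return (G*[.036,.036,.096]+[0,0,.06])@R.T+B+BR@np.array([p[0],p[1],0])
    for w in([c[1]],c):
        r=fit(w,col,mod,[0,by,0,0,.5],[.01,.01,.05,.05,.3]); print(col,len(w),r[0].round(3),round(r[1],3))
```

```text
contact h 0.055999999999999994 df 7.38
time 36.0583Traceback (most recent call last):
  File "<stdin>", line 3, in <module>
  File "r.py", line 39, in back_off
    move_linear(p-.08*Y,max_speed=.15); move_linear(p-.08*Y+[0,0,.18],max_speed=.3)
    ~~~~~~~~~~~^^^^^^^^^^^^^^^^^^^^^^^
station.MotionError: the arm cannot follow that straight line within its joint ranges
```

Run:
```python
from r import *
p=np.array(state()["eef_pos"]); Y=Ro.from_quat(place(-.07,1,PSI,.06)[1]).as_matrix()[:,1]
for b in(.06,.045,.03,.015):
    try: move_linear(p-b*Y,max_speed=.12); print("back",b); break
    except MotionError: pass
move_linear(np.array(state()["eef_pos"])+.13*BR[:,2],max_speed=.2)
s=[.974,.342,1.524,0,1.275,-.146]; set_joints([-.6]+s[1:]); dwell(.3)
c=[capture(n) for n in("side","top")]
import pickle; pickle.dump(c,open("c2.pkl","wb"))
a=[cv2.resize(k["color"][u:u+150,v:v+200][:,:,::-1],(400,300),interpolation=cv2.INTER_CUBIC) for k,u,v in zip(c,(70,150),(120,60))]
cv2.imwrite("pics/s5.png",np.hstack(a)); print(state()["time"])
for col,by in(("yellow",.07),("blue",-.07)):
    def mod(p):
        R=BR@Ro.from_euler("ZXY",[p[4],p[2],p[3]]).as_matrix()
        return (G*[.036,.036,.096]+[0,0,.06])@R.T+B+BR@np.array([p[0],p[1],0])
    r=fit(c[1:],col,mod,[0,by,0,0,.5],[.01,.01,.05,.05,.3]); print(col,r[0].round(3),round(r[1],3))
```

```text
back 0.06
39.9833
yellow [ 0.007  0.08   0.06  -0.185  0.764] 0.166
blue [ 0.008 -0.064  0.019 -0.079  0.654] 0.225
```

View pics/s5.png

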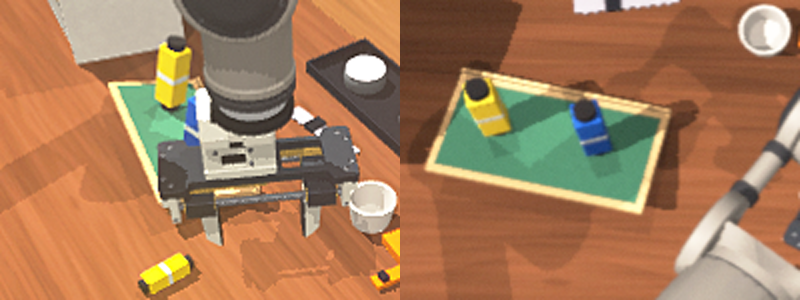

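Both stand on the board. The tilt fit from one view is poor, so I clear the arm from the side view and refit with both cameras.

Run:
```python
from r import *
j=list(state()["joints"]); j[0]=-1.4; set_joints(j); dwell(.3)
c=[capture(n) for n in("side","top")]; print(state()["time"])
vis=[k["color"][:,:,::-1].copy() for k in c]
Y,Bl=((20,90,40),(38,255,255)),((98,90,30),(128,255,255))
for col,rg,by in(("yellow",Y,.077),("blue",Bl,-.067)):
    def mod(p,z0=-.048,z1=.048):
        R=BR@Ro.from_euler("XYZ",[p[2],p[3],p[4]]).as_matrix()
        return (G*[.036,.036,z1-z0]+[0,0,.06+(z0+z1)/2])@R.T+B+BR@np.array([p[0],p[1],0])
    ms=[]
    for k in c:
        w=np.zeros((420,560),np.uint8); cv2.fillConvexPoly(w,cv2.convexHull(proj(k,mod([0.005,by,0,0,.5])).astype(np.int32)),1)
        w=cv2.dilate(w,np.ones((25,25),np.uint8)); m=cv2.inRange(cv2.cvtColor(k["color"],cv2.COLOR_RGB2HSV),*rg)*w
        ms.append((cv2.morphologyEx(m,cv2.MORPH_CLOSE,np.ones((9,9),np.uint8))>0).astype(np.uint8))
    def cost(p,s): X=mod(p); return sum(np.abs(silh(c[i],X)-ms[i]).sum()/ms[i].sum() for i in s)
    for s in((0,),(1,),(0,1)):
        r=min((minimize(cost,[.005,by,0,0,a],args=(s,),method="Nelder-Mead",options=dict(initial_simplex=np.vstack([[.005,by,0,0,a]]+[np.array([.005,by,0,0,a])+d for d in np.diag([.01,.01,.06,.06,.3])]),maxiter=300)) for a in(.3,.9)),key=lambda r:r.fun)
        print(col,s,r.x.round(3),round(r.fun,3))
    q0=minimize(lambda p:cost([p[0],p[1],0,0,.5],(0,1)),[.005,by],method="Nelder-Mead",options=dict(initial_simplex=[[.005,by],[.015,by],[.005,by+.01]])); print("  square:",q0.x.round(3),round(q0.fun,3))
    for k,v in zip(c,vis): cv2.polylines(v,[cv2.convexHull(proj(k,mod([*q0.x,0,0,.5])).astype(np.int32))],1,(255,0,255),1)
a=[cv2.resize(v[u:u+105,w:w+140],(400,300),interpolation=cv2.INTER_CUBIC) for v,u,w in zip(vis,(75,150),(150,65))]
cv2.imwrite("pics/s6.png",np.hstack(a))
```

```text
41.9
yellow (0,) [ 0.005  0.076  0.055 -0.001  0.453] 0.107
yellow (1,) [0.007 0.074 0.016 0.008 0.489] 0.198
yellow (0, 1) [0.005 0.074 0.028 0.009 0.485] 0.335
  square: [0.006 0.073] 0.332
blue (0,) [ 0.009 -0.066  0.063 -0.068  0.818] 0.172
blue (1,) [ 0.009 -0.066  0.035 -0.05   0.555] 0.08
blue (0, 1) [ 0.009 -0.063  0.078 -0.045  0.649] 0.288
  square: [ 0.006 -0.068] 0.349
```

View pics/s6.png

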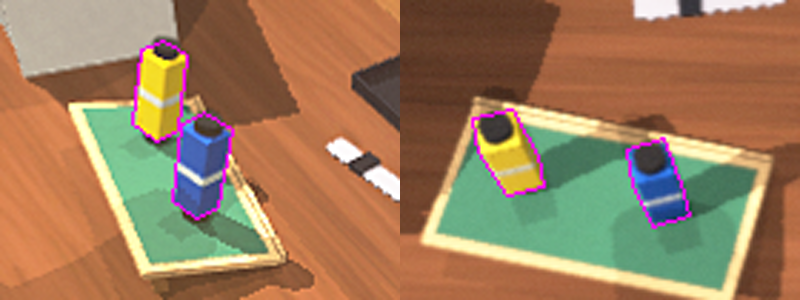

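Square outlines fit both floats in both views, yellow at board (6,73) mm and blue at (6,-68) mm, with the arm clear. I'm handing it in.

```bash
python3 -c "
from station import *
print(state()['time'],state()['force']); hand_in()"
```

```text
41.9 [-0.38730973 -0.11577238  0.37606344]
the job is handed in; nothing more can be done
```

Both floats stand on the ledge with the heavy end down, about 140 mm apart. I handed the job in at 41.9 s, with the arm clear of everything. No verdict was reported.

- **Heavy ends:** I lifted each float by its middle and read the wrist moment. Yellow gave -0.080 N m and blue +0.066 N m, where about ±0.073 was expected, so both readings were clear. I turned each one upright, lowered it until it touched the board and released it.
- **Final check:** in both the side and top views the floats stand alone. Outlines drawn square to the board match them, with yellow at (6, 73) mm and blue at (6, -68) mm in the board frame. I did not re-measure the bystanders, but the arm kept away from them.
- **Checks that failed or disagreed:**
  - The first side-camera fits failed because of bad colour masks.
  - An early top-only fit suggested yellow leaned 0.19 rad. The refit with both cameras gave about 0.03 rad.
  - For blue, the free fit gave about 0.06 to 0.09 rad. That is mostly fit noise I think, but it was not fully resolved; the limit is 0.12 rad.
  - The first retreat line after placing blue was refused, so I used a shorter one.

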